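Swap the filter cartridge of a bench dust extractor

ROBOT

A 7-joint arm with a two-finger parallel gripper is mounted at the origin on the work surface. World frame = base frame: x ahead of the robot, y to its left, z up, the work surface at z = 0. Lengths are in m, angles in degrees, forces in N, time in s.
With the tool pointing down it reaches from about 0.425 to 0.825 m from the base axis. Payload 3.6 kg.
Tool frame: the origin (TCP) lies at the very end of the fingers, on their centre line; the grasp point (between the pads) lies 19 mm behind it; z points along the fingers, y is the direction in which the jaws open and shut (so a half turn about z gives the same grasp; the last joint's range is limited). The gripper opens to 93 mm and grips with 3 to 60 N. Pads are 15 mm wide; open, the fingers measure 128 mm over their backs; the gripper's body (75 mm by 188 mm) begins 65 mm behind the grasp point.
Start: joints at [-75.544, 35.231, -0.722, 81.555, 0.464, 63.22, -2.315], TCP at [0.179, 0.625, 0.219] pointing down, gripper open.
Joint ranges: [-178.69, 178.69], [-17.37, 117.87], [-77.05, 75.6], [15.02, 138.74], [-78.02, 258.01], [0.78, 113.62], [-162.83, 162.83]. Speed limits (degrees/s): [159.86, 159.86, 180, 180, 180, 180, 180].

INTERFACE

Orientations are given as [roll, pitch, yaw] about the fixed x, y, z axes, in that order (R = Rz(yaw) Ry(pitch) Rx(roll)).
In Python, from bench import get_obs, imaging, bot gives the robot as it stands.
- The arm moves only by the tool arm_command, never from a script. Its argument "rows" is one flat list of numbers, 5 for each row, row after row: the closure, from -1 (fully open) to 1 (shut), then the shift along the tool's x, y, z in mm, then the turn about the tool's z in rad. A call has 1 to 20 rows; each row shifts and turns the commanded pose from where the row before left it, along the tool's axes as they then stand; what a row does not reach is not made up. A row lasts 1/10 s, in which the tool goes at most 50 mm and 8.59 degrees, less where a joint would pass 70% of its speed; a pose out of reach is approached as far as the arm can. A call with a gripper value outside its range is refused whole. The fingers move at their own pace and stop on an object; "squeeze" is the grip in N (left out, the last holds). Time passes only in rows, so rows that do not move let the fingers close. It gives the time, the measured TCP pose, the force and the opening at its end, in the units of the state.
- get_obs(): the state, without advancing time (a new reading comes with each control period).
- imaging.read_camera(name): name is "scene" or "top" or "wrist"; returns (picture, depth): 480x640x3 uint8, blue, green, red; 480x640 float32, m along the optical axis (not along the pixel's ray), 0 where there is no reading.
- imaging.calibration(name): a dict with "K" (3x3 intrinsics, pixels), "dist_coeffs" ([k1, k2, p1, p2, k3] as OpenCV has them; the pictures are not rectified), "camera_from_world" (4x4, takes a point from world to camera coordinates). Camera axes: x right, y down, z forward; pixel columns grow to the right and rows downward; lengths in m; the calibration is good to about 2 mm. A picture is of the moment at which its call begins: read the wrist's pose just before it. calibration takes no time and is no camera call; for the wrist camera it gives the pose at the moment of the call.
- bot.hand_in(): hands the job in, once; it reports no verdict.
The state is a dict: "t": time; "qpos": joint angles; "qd": joint speeds; "joint_efforts": joint torques, N m; "eef_pos": TCP position; "eef_rot": TCP orientation; "force": force on the tool from outside, world axes, zero at the start; "moment": the same for the moment, N m; "gripper_width": opening from 0.0 (shut) to 1.0 (fully open).
Only numpy, scipy, OpenCV 4.12 (cv2) and the standard library are available. Lean on these libraries where they do the work, as an engineer would, in place of code of your own. Each camera call takes 0.05 s, during which the arm holds its last target.

TASK

Swap the filter cartridge of the dust extractor. Press the dirty brown cartridge further into its bay so that the push-push catch lets go and pushes it out, draw it out and lay it flat on the bench midway in the gap between the amber jar and the blue tub, touching neither. Then put the clean pale-blue cartridge on the loading ledge and push it into the bay until the catch holds it, let go, and leave everything else standing where it is.

Things in the scene. Friction and masses are not known exactly. Their poses are not given: they have to be found in the camera images.
- extractor: Fixed low white dust extractor, 250 deep x 260 wide x 66 mm high, grille on top. Origin: on the bench (z=0) at the front face, under the middle of the bay's mouth. Its x axis points into the bay (the way cartridges are pushed), y to the left seen from the robot, z up.
- mouth (a point): Middle of the bay's mouth, on the bay's floor, 12 mm above the bench; axes as the extractor's. The bay is a level slot framed in blue, 56 mm wide, its floor 12 mm and its ceiling 51 mm above the bench. Slanted cheeks (x = -20 to 0 mm, up to 21 mm above the bench) lead into it.
- ledge (a point): Middle of the grey loading ledge in front of the mouth, on its floor (12 mm above the bench, level with the bay's floor), 65 mm before the mouth. Ledge 130 mm long, 84 mm wide, open at its near end. Two low rails along it, 110 mm long, with outward sloping inner faces, 62 mm apart at the floor, tops 19 mm above the bench, 84 mm over their outer edges.
- catch (a joint): Travel (m) of the spring carriage in the bay, growing inwards. 0 fully out; 0.027 held by the push-push catch (the start); 0.048 hard end stop. From 0, pushed past 0.040 and let go, it returns to 0.027 and holds; from there, pushed past 0.040 and let go, it springs out to 0. A push that ends short of 0.037 changes nothing. Force 4 N at 0, 8 N held, 11 N at the stop.
- carriage (a point): Middle of the carriage's orange face, 58 mm behind the mouth at joint 0. It only pushes the cartridge, never grips it. Damped (50 N s/m), so push at 0.1 m/s or slower; the cartridge slides easily (friction about 0.3). A cartridge against it stands 25 mm out of the mouth when held, 12 mm at joint 0.040, 4 mm at the end stop and about 52 mm when ejected.
- spent: Dirty cartridge: white frame with brown pleats on top and ends, a box 110 (x) x 50 (y) x 36 mm (z), about 0.18 kg. Origin at the centre of its underside. It starts in the bay, held, its near end 25 mm out of the mouth (centre 30 mm inside).
- fresh: Clean cartridge: the same box, 110 x 50 x 36 mm, about 0.18 kg, with pale-blue pleats, lying on the green mat. Origin at the centre of its underside. Either end may go into the bay first.
- jar: Amber jar with white lid, 64 mm across, 75 mm high, loose, on the brown-grey mat. Origin at the centre of its underside.
- tub: Blue open tub, 120 (x) x 60 (y) x 50 mm high, loose, on the brown-grey mat with a long side to the gap; its centre is about 180 mm from the jar's. Origin at the centre of its underside.
- work_mat: Fixed green mat, 160 x 150 x 3 mm, under the clean cartridge; origin at the centre of its underside. To the left or right of the extractor.
- return_mat: Fixed brown-grey mat, 160 x 250 x 3 mm, under jar and tub (one near each end of its 250 mm y length); origin at the centre of its underside. On the other side.
- bowl: White ceramic bowl, 110 mm across, 50 mm high, loose on top of the extractor towards its rear; origin under its centre.
- bottle: Clear bottle with red cap, 56 mm across, 130 mm high, standing by the green mat; origin under its centre.
- mug: Blue ceramic cup, 68 mm across, 85 mm high, standing by the green mat's near edge; origin under its centre.
- plate: Blue ceramic plate, 140 mm across, 20 mm high, beside the extractor; origin under its centre.
- spatula: Spatula 190 mm long lying on the bench beside the extractor; origin under its middle.
There are look-alikes about, which are no part of the job. There is more than one size of the jar; the one meant has the size given above.

How it is judged:
By the outcome, as a careful person would: the job done as asked, in the order asked, and still so for the second after the job is handed in, with the robot touching nothing.
It also fails if it takes over 72 s, if anything falls off the work surface, if the arm or the gripper's body presses on something with over 40 N, if the wrist force passes 120 N, or if a joint passes its speed limit or range.

## Working session

There is one attempt and no reset: what is moved stays moved. The work goes in short steps, Python scripts to look and compute and a tool call to move; the robot and the scene stay as the last step left them, time stands still between calls to the robot, and variables do not carry over. Pictures are saved under pics/ and viewed, and the job is handed in when it is done.

Besides the shell and the picture viewer there is one more tool, called after "Request:" as name(argument=value, ...) on one line, values as JSON. arm_command: Moves the arm, as the interface text tells. Its arguments: {"type":"object","properties":{"rows":{"type":"array"},"squeeze":{"type":"number"}},"required":["rows"]}

```bash
mkdir -p pics; ls; python3 - <<'E'
from bench import get_obs, imaging, bot
import cv2,numpy as np
print(get_obs())
for n in ["scene","top"]:
    p,d=imaging.read_camera(n); cv2.imwrite(f"pics/{n}0.png",p); np.save(f"pics/{n}0.npy",d)
    c=imaging.calibration(n); print(n,c)
E
```

```text
pics
{'t': 0.0, 'qpos': array([-75.54481899,  35.28826568,  -0.72166001,  81.63967553,
         0.46459839,  63.21879327,  -2.31618124]), 'qd': array([ 0.0548754 ,  0.0638788 , -0.00153653, -0.0144578 ,  0.00164371,
       -0.02268014,  0.08540901]), 'joint_efforts': array([ 2.25601243e-04, -4.58942485e+01,  2.09013876e-01, -1.65742779e+01,
       -6.11442584e-02,  2.04842415e-02,  2.27491728e-04]), 'eef_pos': array([0.17866554, 0.62415211, 0.2175019 ]), 'eef_rot': array([-1.79856189e+02,  3.16067052e-03,  1.64028100e+02]), 'force': array([-0.41802679,  0.35490062, -0.32866855]), 'moment': array([ 0.03644704, -0.04839831,  0.02405301]), 'gripper_width': 0.9993747920944667}
scene {'K': array([[457.00542046,   0.        , 324.27086824],
       [  0.        , 457.00542046, 238.14823777],
       [  0.        ,   0.        ,   1.        ]]), 'dist_coeffs': array([0.02608628, 0.        , 0.        , 0.        , 0.        ]), 'camera_from_world': array([[ 0.46652953,  0.88427353, -0.02026122, -0.30625388],
       [ 0.67221809, -0.36935402, -0.64163888, -0.29053369],
       [-0.57486784,  0.28572353, -0.76673922,  1.52742902],
       [ 0.        ,  0.        ,  0.        ,  1.        ]])}
top {'K': array([[454.92520535,   0.        , 318.34964403],
       [  0.        , 454.92520535, 247.84744454],
       [  0.        ,   0.        ,   1.        ]]), 'dist_coeffs': array([0.03874025, 0.        , 0.        , 0.        , 0.        ]), 'camera_from_world': array([[ 2.31580884e-03, -9.99963723e-01, -8.19693824e-03,
         6.12665525e-02],
       [-9.80465464e-01, -6.58336952e-04, -1.96690212e-01,
         5.25343230e-01],
       [ 1.96677680e-01,  8.49231180e-03, -9.80431421e-01,
         1.11735193e+00],
       [ 0.00000000e+00,  0.00000000e+00,  0.00000000e+00,
         1.00000000e+00]])}
```

View pics/scene0.png

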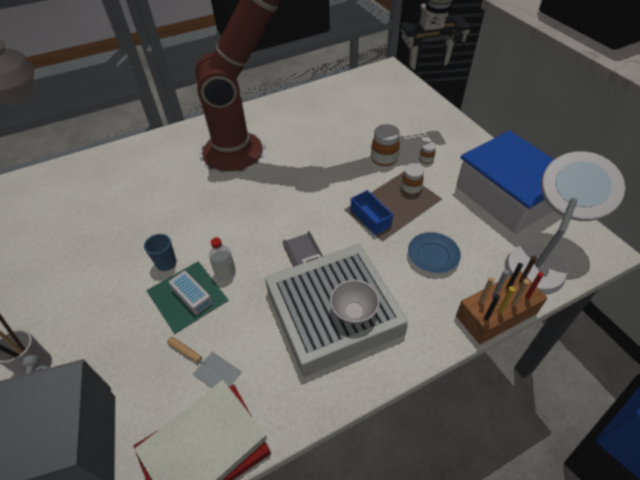

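View pics/top0.png

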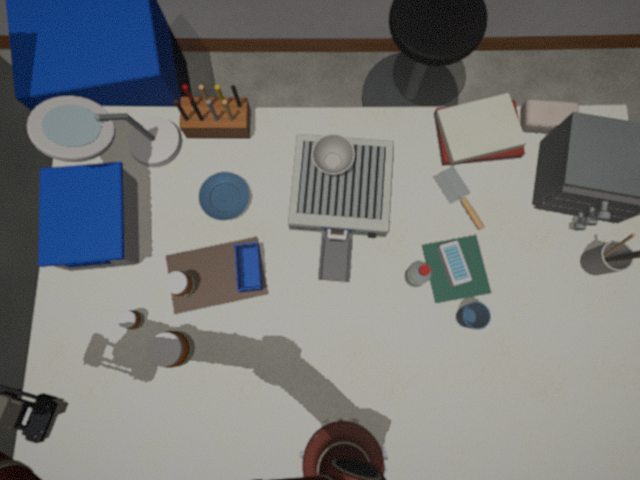

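The top view shows the extractor at (342,185), the ledge at (336,257) and the bowl at (333,155). On the return mat are the jar at (180,283) and the tub at (248,267). The clean cartridge is on the green mat at (456,262), with the bottle at (420,272), the mug at (473,314) and the plate at (224,195).
Look-alike jars are at (170,350), which is big, and (132,318), which is small. The blue box at (80,215) and the grey box at (590,170) have no part in this.

```bash
cat > h.py <<'E'
from bench import get_obs, imaging, bot
import cv2,numpy as np
def cloud(n,p,d,c=None):
    c=c or imaging.calibration(n); K,D,T=c["K"],c["dist_coeffs"],c["camera_from_world"]
    v,u=np.mgrid[0:480,0:640]
    uv=cv2.undistortPoints(np.stack([u,v],-1).reshape(-1,1,2).astype(float),K,D).reshape(480,640,2)
    X=np.dstack([uv*d[...,None],d])
    return (X-T[:3,3])@T[:3,:3]   # R^T (x-t)
def onplane(n,px,z,c=None):
    c=c or imaging.calibration(n); K,D,T=c["K"],c["dist_coeffs"],c["camera_from_world"]
    r=cv2.undistortPoints(np.array(px,float).reshape(-1,1,2),K,D).reshape(-1,2)
    r=np.c_[r,np.ones(len(r))]@T[:3,:3]; o=-T[:3,:3].T@T[:3,3]
    return o+r*((z-o[2])/r[:,2])[:,None]
def proj(n,P,c=None):
    c=c or imaging.calibration(n); K,D,T=c["K"],c["dist_coeffs"],c["camera_from_world"]
    return cv2.projectPoints(np.array(P,float).reshape(-1,1,3),cv2.Rodrigues(T[:3,:3])[0],T[:3,3],K,D)[0].reshape(-1,2)
E
python3 - <<'E'
from h import *
p=cv2.imread("pics/top0.png");d=np.load("pics/top0.npy")
W=cloud("top",p,d)
for nm,px in dict(mat=(210,260),jar=(180,278),tubrim=(238,267),big=(175,345),small=(132,316),extr=(296,200),ledge=(336,268),cart=(456,262),gmat=(435,285),cap=(425,270),mug=(473,314),plate=(224,195),bench=(400,350),bowl=(333,155)).items():
    print(nm,np.round(W[px[1],px[0]],4))
z=W[...,2]
def crop(x0,y0,x1,y1,s,f):
    cv2.imwrite(f,cv2.resize(p[y0:y1,x0:x1],None,fx=s,fy=s,interpolation=cv2.INTER_CUBIC))
crop(280,120,410,290,3.5,"pics/c_ext.png")
crop(400,220,510,340,5,"pics/c_fresh.png")
crop(100,220,280,380,4,"pics/c_ret.png")
def rect(m,name):
    P=W[m][:,:2].astype(np.float32); r=cv2.minAreaRect(P); print(name,m.sum(),[np.round(a,4) for a in r])
def box(x0,y0,x1,y1):
    m=np.zeros(z.shape,bool);m[y0:y1,x0:x1]=True;return m
rect(box(430,230,480,295)&(z>0.033)&(z<0.045),"fresh top")
rect(box(230,235,270,300)&(z>0.03)&(z<0.06),"tub rim")
rect(box(160,260,200,300)&(z>0.06),"jar top")
rect(box(150,320,200,370)&(z>0.06),"bigjar top")
rect(box(280,125,400,240)&(z>0.058)&(z<0.075),"extr top")
rect(box(315,225,356,285)&(z>0.006)&(z<0.05),"ledge")
rect(box(315,225,356,250)&(z>0.04)&(z<0.055),"spent")
E
```

```text
mat [0.5019 0.3514 0.0029]
jar [0.4439 0.4051 0.0761]
tubrim [0.478  0.2701 0.035 ]
big [0.282  0.3963 0.1086]
small [0.3519 0.5235 0.0565]
extr [0.6494 0.1203 0.0652]
ledge [0.4793 0.0157 0.0113]
cart [ 0.4911 -0.2917  0.039 ]
gmat [ 0.4361 -0.2446  0.001 ]
cap [ 0.4563 -0.1907  0.131 ]
mug [ 0.3609 -0.3373  0.0047]
plate [0.6824 0.3215 0.0046]
bench [ 2.690e-01 -1.472e-01  2.000e-04]
bowl [0.7719 0.0238 0.0685]
fresh top 823 [array([ 0.4915, -0.2893]), array([0.1103, 0.052 ]), np.float64(17.7947)]
tub rim 370 [array([0.4795, 0.2439]), array([0.1203, 0.0605]), np.float64(5.456)]
jar top 456 [array([0.3739, 0.2461]), array([0.4182, 0.057 ]), np.float64(70.8326)]
bigjar top 1157 [array([0.2718, 0.2544]), array([0.4044, 0.0852]), np.float64(89.8116)]
extr top 7938 [array([0.7006, 0.0022]), array([0.2599, 0.2522]), np.float64(85.1233)]
ledge 1632 [array([0.5167, 0.0238]), array([0.1066, 0.1376]), np.float64(84.9545)]
spent 213 [array([0.5657, 0.0201]), array([0.1047, 0.0275]), np.float64(84.6377)]
```

View pics/c_ext.png

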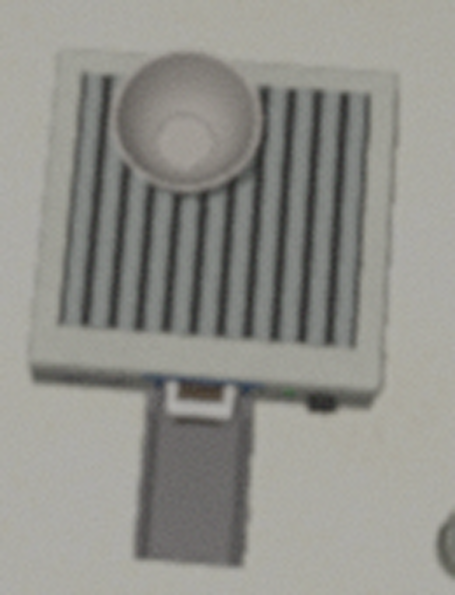

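View pics/c_ret.png

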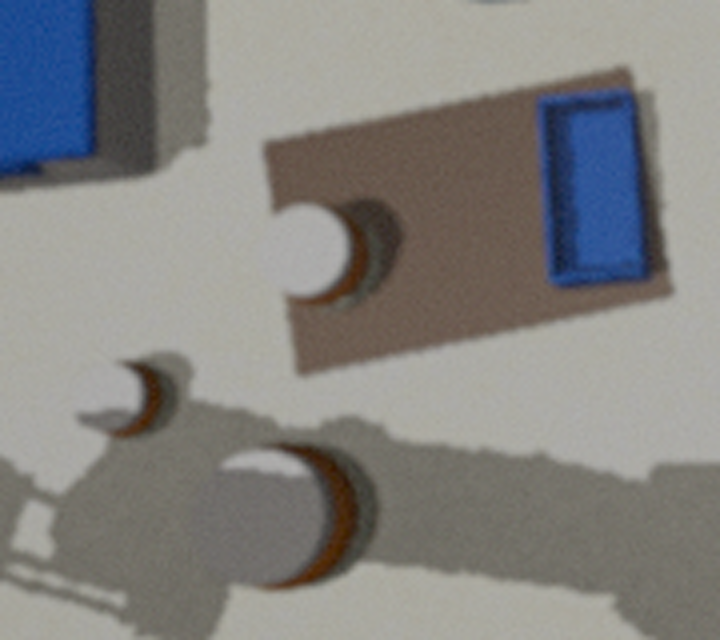

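View pics/c_fresh.png

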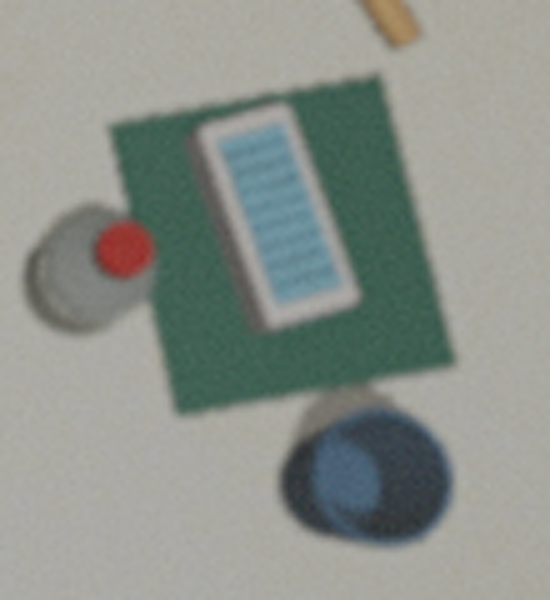

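```bash
python3 - <<'E'
from h import *
p=cv2.imread("pics/top0.png");d=np.load("pics/top0.npy")
W=cloud("top",p,d)
z=W[...,2]
def box(x0,y0,x1,y1):
    m=np.zeros(z.shape,bool);m[y0:y1,x0:x1]=True;return m
def rect(m,name):
    n,l,s,c=cv2.connectedComponentsWithStats(m.astype(np.uint8)); k=1+s[1:,4].argmax(); m=l==k
    P=W[m][:,:2].astype(np.float32); r=cv2.minAreaRect(P); print(name,m.sum(),[np.round(a,4) for a in r], 'zmed',np.median(W[m][:,2]).round(4), np.round(cv2.minEnclosingCircle(P),4) if 0 else [np.round(a,4) for a in cv2.minEnclosingCircle(P)])
rect(box(160,260,200,300)&(z>0.065)&(z<.085),"jar top")
rect(box(150,320,200,370)&(z>0.09)&(z<.12),"bigjar top")
rect(box(120,300,145,330)&(z>0.045)&(z<.065),"smalljar top")
rect(box(315,225,356,285)&(z>0.006)&(z<0.03),"ledge")
rect(box(315,225,356,250)&(z>0.042)&(z<0.055),"spent")
rect(box(405,255,435,290)&(z>0.115)&(z<0.15),"cap")
rect(box(450,290,495,330)&(z>0.07)&(z<0.1),"mug")
# ledge rail/frame side lines: use scene too
s=cv2.imread("pics/scene0.png"); cv2.imwrite("pics/s_ext.png",cv2.resize(s[225:375,255:415],None,fx=4,fy=4,interpolation=cv2.INTER_CUBIC))
E
```

```text
jar top 448 [array([0.433 , 0.4159]), array([0.055 , 0.0567]), np.float64(40.4853)] zmed 0.0777 [array([0.4334, 0.417 ]), np.float64(0.0291)]
bigjar top 912 [array([0.2722, 0.42  ]), array([0.0755, 0.0727]), np.float64(0.898)] zmed 0.1047 [array([0.2728, 0.4219]), np.float64(0.039)]
smalljar top 248 [array([0.3449, 0.5338]), array([0.0408, 0.0391]), np.float64(7.0793)] zmed 0.0564 [array([0.3457, 0.5361]), np.float64(0.0222)]
ledge 1424 [array([0.5167, 0.0238]), array([0.1066, 0.1376]), np.float64(84.9545)] zmed 0.0126 [array([0.5158, 0.0236]), np.float64(0.0822)]
spent 188 [array([0.5643, 0.0143]), array([0.0496, 0.0258]), np.float64(85.3252)] zmed 0.0476 [array([0.565 , 0.0141]), np.float64(0.0267)]
cap 106 [array([ 0.459 , -0.1889]), array([0.0236, 0.0247]), np.float64(84.5373)] zmed 0.1293 [array([ 0.4597, -0.1903]), np.float64(0.0132)]
mug 238 [array([ 0.3536, -0.3194]), array([0.065 , 0.0659]), np.float64(31.547)] zmed 0.082 [array([ 0.3543, -0.319 ]), np.float64(0.0341)]
```

View pics/s_ext.png

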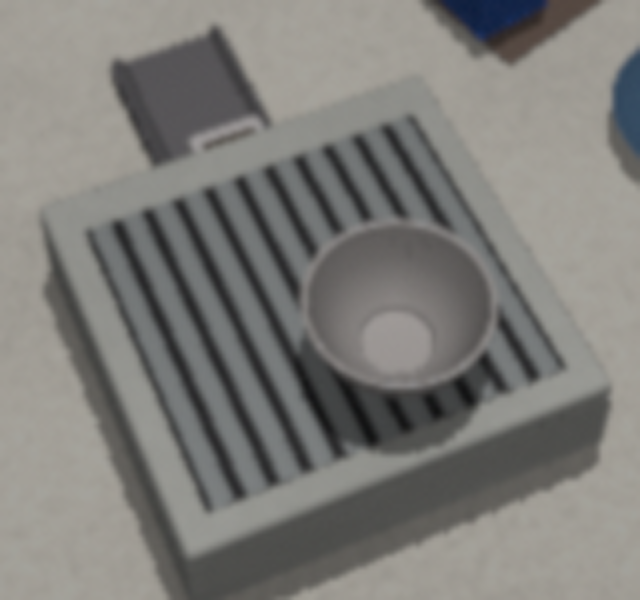

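Choice: the 75 mm jar on the mat. Its lid reads z 0.077 and its centre is 179 mm from the tub's, while the look-alikes are 105 and 56 mm high. The crop at (305,250) confirms it.
Bottle hazard: it stands about 77 mm from the clean cartridge's centre, and the gripper body is 188 mm wide. I'll check this when I get there.

First I'll move over the ledge.

Request:
arm_command(rows=[-1,0,0,0,-0.096,-1,0,0,0,-0.096,-1,-24,-36,0,0,-1,-24,-36,0,0,-1,-24,-36,0,0,-1,-24,-36,0,0,-1,-24,-36,0,0,-1,-24,-36,0,0,-1,-24,-36,0,0,-1,-24,-36,0,0,-1,-24,-36,0,0,-1,-24,-36,0,0,-1,-24,-36,0,0,-1,-24,-36,0,0,-1,-24,-36,0,0,-1,-24,-36,0,0,-1,-24,-36,0,0,-1,-24,-36,0,0,-1,0,0,0,0,-1,0,0,0,0])

```text
t: 2.1
eef_pos: [0.5113, 0.0169, 0.2181]
eef_rot: [-180.0, -0.1, 174.9]
force: [1.0, 0.2, -0.2]
gripper_width: 0.998
```

```bash
cat >> h.py <<'E'
EXT=np.array([0.576,0.0133]); EY=-4.95
def e2w(x,y=0):
    a=np.radians(EY); return EXT+np.array([np.cos(a)*x-np.sin(a)*y,np.sin(a)*x+np.cos(a)*y])
def w2e(P):
    a=np.radians(EY); d=np.asarray(P)[...,:2]-EXT; return np.stack([np.cos(a)*d[...,0]+np.sin(a)*d[...,1],-np.sin(a)*d[...,0]+np.cos(a)*d[...,1]],-1)
def go(x,y,z,yaw):
    "shift after turning, tool axes mm; turn rad"
    o=get_obs(); p=o["eef_pos"]; r=o["eef_rot"]
    t=-(yaw-r[2]+180)%360-180 if 0 else -(((yaw-r[2]+180)%360)-180)
    a=np.radians(yaw); d=np.array([x,y,z])-p
    print("t",round(o["t"],2),"pos",p.round(4),"rot",r.round(2),"F",o["force"].round(1),"w",round(o["gripper_width"],3))
    print("  turn rad",round(np.radians(t),4),"then shift mm",np.round(1e3*np.array([d[0]*np.cos(a)+d[1]*np.sin(a),d[0]*np.sin(a)-d[1]*np.cos(a),-d[2]]),1))
E
python3 - <<'E'
from h import *
go(*e2w(-.065),0.05,175.05)
c=imaging.calibration("wrist")
p,d=imaging.read_camera("wrist"); cv2.imwrite("pics/w1.png",p); np.save("pics/w1.npy",d)
T=c["camera_from_world"]; print("cam",(-T[:3,:3].T@T[:3,3]).round(3), T[2,:3].round(2)); np.save("pics/w1T.npy",T)
s,_=imaging.read_camera("scene"); cv2.imwrite("pics/s1.png",s)
E
```

```text
t 2.1 pos [0.5113 0.0169 0.2181] rot [-1.8000e+02 -8.0000e-02  1.7487e+02] F [ 1.   0.2 -0.2] w 0.998
  turn rad -0.0032 then shift mm [  0.2   2.  168.1]
cam [0.43  0.024 0.384] [ 0.29 -0.03 -0.96]
```

View pics/w1.png

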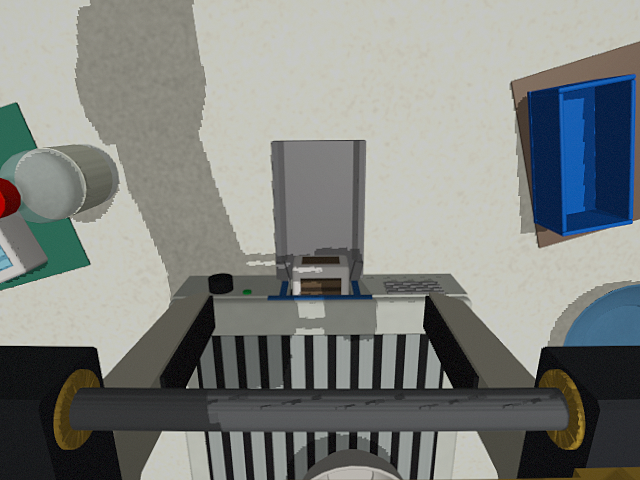

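View pics/s1.png

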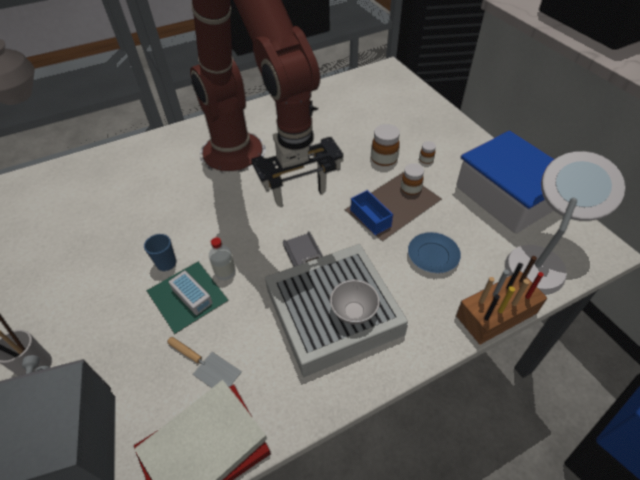

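The wrist view shows the ledge's near end at (272–366,140), the spent cartridge's end at (293–348,262) and the blue mouth frame at (268–372,297). The gripper body is long in the jaw direction. I'll refine the bay pose from this.

```bash
python3 - <<'E'
from h import *
p=cv2.imread("pics/w1.png");d=np.load("pics/w1.npy");T=np.load("pics/w1T.npy")
c=imaging.calibration("wrist");c["camera_from_world"]=T
W=cloud("wrist",p,d,c); z=W[...,2]
# rails tops/ledge outline above bench
def fit(pts):
    v=cv2.fitLine(np.array(pts,np.float32),cv2.DIST_HUBER,0,.01,.01).ravel(); return v
L=[];R=[]
for r in range(150,245,3):
    q=np.where((z[r,250:390]>0.008)&(z[r,250:390]<0.03))[0]+250
    L.append(W[r,q[0],:2]);R.append(W[r,q[-1],:2])
L=np.array(L);R=np.array(R); C=(L+R)/2
for n,P in(("L",L),("R",R),("C",C)):
    v=fit(P); print(n,v.round(4),np.degrees(np.arctan2(v[1],v[0])).round(2), w2e(P).mean(0).round(4))
print("width",np.linalg.norm(L-R,axis=1).mean())
for px in [(319,160),(319,140),(319,142),(319,200)]: print(px,W[px[1],px[0]].round(4),w2e(W[px[1],px[0]]).round(4))
# spent top
m=(z>.042)&(z<.054); m[:250]=0;m[300:]=0;m[:,:280]=0;m[:,360:]=0
P=W[m]; r=cv2.minAreaRect(P[:,:2].astype(np.float32)); print("spent",m.sum(),np.round(r[0],4),np.round(r[1],4),r[2],w2e(np.array(r[0])), np.median(P[:,2]))
e=w2e(P);print("spent e x min",np.percentile(e[:,0],[1,5,99]), "y",np.percentile(e[:,1],[1,50,99]))
# front edge of top of extractor
e=w2e(W); m=(z>.06)&(z<.07)&(abs(e[...,1])<.12)&(e[...,0]<.03)
for yy in(-.1,-.05,0,.05,.1):
    k=m&(abs(e[...,1]-yy)<.01); 
    if k.sum(): print(yy,k.sum(),e[k][:,0].min().round(4))
cv2.imwrite("pics/w1c.png",cv2.resize(p[130:310,250:390],None,fx=3.3,fy=3.3))
E
```

```text
L [ 0.9965 -0.0838  0.4947 -0.0247] -4.81 [-0.0777 -0.0448]
R [ 0.9969 -0.0785  0.5014  0.0581] -4.5 [-0.0773  0.0382]
C [ 0.9966 -0.0825  0.4979  0.0168] -4.73 [-0.0775 -0.0033]
width 0.08303416533016109
(319, 160) [0.4655 0.0205 0.0113] [-0.1107 -0.0024]
(319, 140) [0.4487 0.022  0.0029] [-0.1276 -0.0023]
(319, 142) [0.45   0.0219 0.0112] [-0.1263 -0.0023]
(319, 200) [0.5011 0.0173 0.0127] [-0.075  -0.0025]
spent 1792 [0.5663 0.0114] [0.0701 0.0277] 85.57899475097656 [-0.00954945 -0.00270356] 0.047960825836592114
spent e x min [-0.02298573 -0.02243967  0.00281703] y [-0.03499942 -0.00188776  0.02964681]
-0.1 78 0.0027
-0.05 753 0.0002
0 780 0.0003
0.05 752 0.0008
```

View pics/w1c.png

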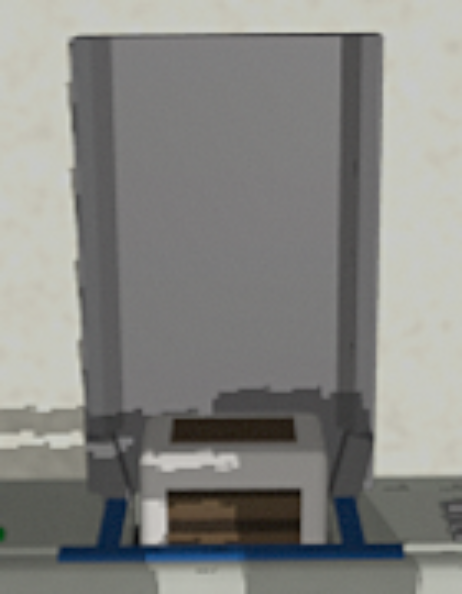

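```bash
sed -i 's/^EXT=.*/EXT=np.array([0.577,0.0120]); EY=-4.8/' h.py; python3 -c "
from h import *
go(*e2w(-.062),0.024,175.2)"
```

```text
t 2.2 pos [0.5107 0.0193 0.2183] rot [ 1.7995e+02 -8.0000e-02  1.7515e+02] F [ 0.4  0.1 -0.6] w 0.993
  turn rad -0.0009 then shift mm [ -4.7  -1.7 194.3]
```

Request:
arm_command(rows=[1,-2,1,30,0,1,-2,1,35,0,1,0,0,35,0,1,0,0,35,0,1,0,0,35,0,1,0,0,24,0,1,0,0,0,0,1,0,0,0,0,1,0,0,0,0], squeeze=30)

```text
t: 3.1
eef_pos: [0.5167, 0.0202, 0.0261]
eef_rot: [180.0, 0.2, 175.1]
force: [-0.2, 0.0, -0.8]
gripper_width: 0.27
```

```bash
python3 - <<'E'
from h import *
go(*e2w(-.0155),0.024,175.2)
p,d=imaging.read_camera("wrist"); cv2.imwrite("pics/w2.png",p)
E
```

```text
t 3.1 pos [0.5167 0.0202 0.0261] rot [1.7996e+02 1.6000e-01 1.7510e+02] F [-0.2  0.  -0.8] w 0.27
  turn rad -0.0018 then shift mm [-45.3  -3.2   2.1]
```

View pics/w2.png

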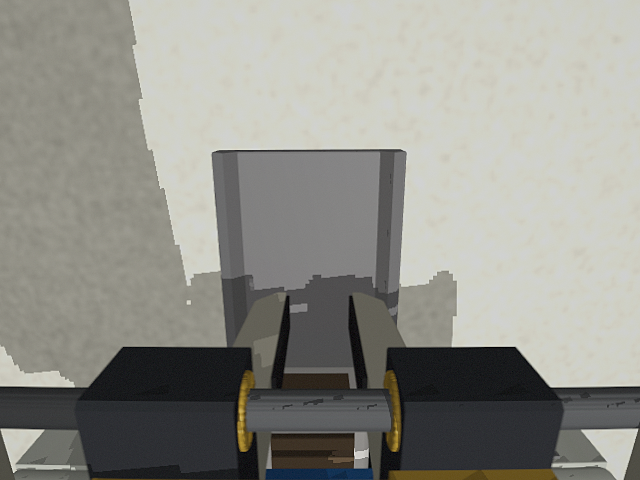

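Request:
arm_command(rows=[1,0,-3,0,0,1,0,0,0,0,1,0,0,0,0,1,-8,0,0,0,1,-8,0,0,0,1,-8,0,0,0,1,-8,0,0,0,1,-6,0,0,0,1,0,0,0,0])

```text
t: 4.05
eef_pos: [0.5464, 0.0135, 0.0233]
eef_rot: [-179.9, -0.9, 175.1]
force: [-8.7, -0.1, 4.2]
gripper_width: 0.001
```

```bash
python3 - <<'E'
from h import *
go(*e2w(-.0155),0.024,175.2)
print(w2e(get_obs()["eef_pos"]))
p,d=imaging.read_camera("top"); cv2.imwrite("pics/t2.png",cv2.resize(p[200:300,280:400],None,fx=5,fy=5))
E
```

```text
t 4.05 pos [0.5464 0.0135 0.0233] rot [-179.94   -0.94  175.07] F [-8.7 -0.1  4.2] w 0.001
  turn rad -0.0022 then shift mm [-15.1   1.   -0.7]
[-0.03061118 -0.00102556]
```

View pics/t2.png

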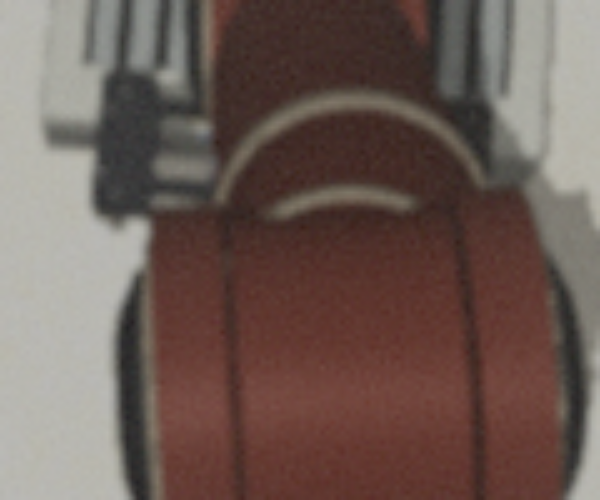

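Request:
arm_command(rows=[1,-6,0,0,0,1,-6,0,0,0,1,-3,0,0,0,1,0,0,0,0,1,0,0,0,0])

```text
t: 4.6
eef_pos: [0.5576, 0.0127, 0.0225]
eef_rot: [-179.9, -1.3, 175.1]
force: [-12.2, 1.8, 4.4]
gripper_width: 0.002
```

```bash
python3 - <<'E'
from h import *
go(*e2w(-.0155),0.024,175.2)
E
```

```text
t 4.6 pos [0.5576 0.0127 0.0225] rot [-179.92   -1.35  175.09] F [-12.2   1.8   4.4] w 0.002
  turn rad -0.0019 then shift mm [-3.9  1.  -1.5]
```

Request:
arm_command(rows=[1,-4,0,0,0,1,0,0,0,0,1,0,0,0,0])

```text
t: 4.9
eef_pos: [0.5619, 0.0122, 0.0225]
eef_rot: [-179.9, -1.3, 175.1]
force: [-12.8, 1.1, 4.8]
gripper_width: 0.002
```

```bash
python3 - <<'E'
from h import *
go(*e2w(-.0155),0.024,175.2)
p,d=imaging.read_camera("wrist"); cv2.imwrite("pics/w3.png",p)
E
```

```text
t 4.9 pos [0.5619 0.0122 0.0225] rot [-179.92   -1.32  175.09] F [-12.8   1.1   4.8] w 0.002
  turn rad -0.002 then shift mm [ 0.4  1.  -1.5]
```

View pics/w3.png

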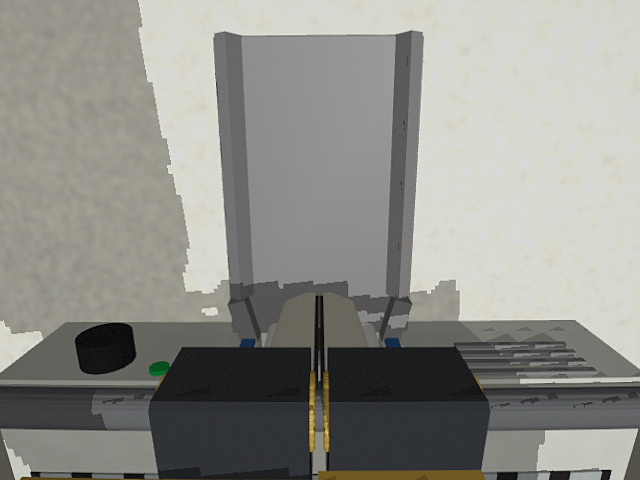

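Request:
arm_command(rows=[1,5,0,0,0,1,10,0,0,0,1,10,0,0,0,1,10,0,0,0,1,10,0,0,0,1,12,0,0,0,1,15,0,0,0,-1,0,0,-30,0,-1,0,0,-30,0,-1,0,0,0,0,-1,0,0,0,0])

```text
t: 6.05
eef_pos: [0.5028, 0.0177, 0.0859]
eef_rot: [180.0, 0.3, 175.0]
force: [0.4, 1.2, -0.2]
gripper_width: 0.301
```

```bash
cat >> h.py <<'E'
def snap(name,f):
    c=imaging.calibration(name); p,d=imaging.read_camera(name); cv2.imwrite(f"pics/{f}.png",p); np.save(f"pics/{f}.npy",d); np.save(f"pics/{f}T.npy",c["camera_from_world"])
    return p,d,c,cloud(name,p,d,c)
E
python3 - <<'E'
from h import *
p,d,c,W=snap("wrist","w4")
z=W[...,2];e=w2e(W)
m=(z>.040)&(z<.054)&(abs(e[...,1])<.04)&(e[...,0]<-.001)&(e[...,0]>-.1)
n,l,s,cc=cv2.connectedComponentsWithStats(m.astype(np.uint8));print(s[1:]);m=l==1+s[1:,4].argmax()
q=e[m];print("spent x",np.percentile(q[:,0],[0,1,99]),"y",np.percentile(q[:,1],[1,50,99]))
go(*e2w(-.030),0.026,175.2)
E
```

```text
[[ 279  320   80   68 4687]
 [ 298  320    1    1    1]]
spent x [-0.04622023 -0.04549138 -0.00717918] y [-0.02239993 -0.0011248   0.01958852]
t 6.1 pos [0.5016 0.0177 0.0849] rot [1.7998e+02 1.7000e-01 1.7502e+02] F [-0.7  0.5 -0.8] w 0.341
  turn rad -0.0031 then shift mm [-45.6   0.6  58.9]
```

View pics/w4.png

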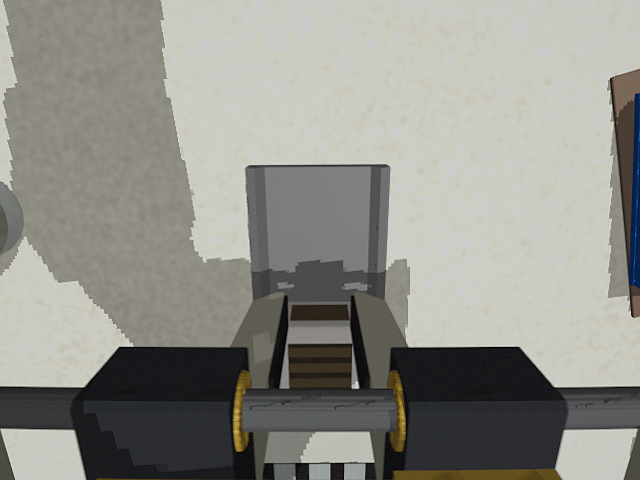

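Request:
arm_command(rows=[-1,-16,0,0,0,-1,-15,0,0,0,-1,-15,0,0,0,-1,0,0,0,0,-1,0,0,0,0,-1,0,0,20,0,-1,0,0,20,0,-1,0,0,18,0,1,0,0,0,0,1,0,0,0,0,1,0,0,0,0,1,0,0,0,0,1,0,0,0,0], squeeze=25)

```text
t: 7.4
eef_pos: [0.5467, 0.0138, 0.0274]
eef_rot: [180.0, 0.1, 175.0]
force: [-0.1, -0.0, -0.6]
gripper_width: 0.622
```

```bash
python3 - <<'E'
from h import *
go(*e2w(-.1),0.026,175.2)
E
```

```text
t 7.4 pos [0.5467 0.0138 0.0274] rot [1.7999e+02 8.0000e-02 1.7503e+02] F [-0.1 -0.  -0.6] w 0.622
  turn rad -0.003 then shift mm [69.7  0.7  1.4]
```

Request:
arm_command(rows=[1,0,0,0,0,1,0,0,0,0,1,0,0,0,0,1,6,0,0,0,1,10,0,0,0,1,12,0,0,0,1,12,0,0,0,1,12,0,0,0,1,10,0,0,0,1,6,0,0,0,1,0,0,0,0])

```text
t: 8.5
eef_pos: [0.4774, 0.0198, 0.0271]
eef_rot: [180.0, -0.1, 175.0]
force: [-1.2, 0.1, 8.6]
gripper_width: 0.534
```

```bash
python3 - <<'E'
from h import *
p,d,c,W=snap("wrist","w5")
go(*e2w(-.068),0.026,175.2)
E
```

```text
t 8.55 pos [0.4774 0.0198 0.0271] rot [-1.8000e+02 -8.0000e-02  1.7503e+02] F [ 0.4  0.5 10.3] w 0.535
  turn rad -0.0029 then shift mm [-31.9   0.6   1.1]
```

View pics/w5.png

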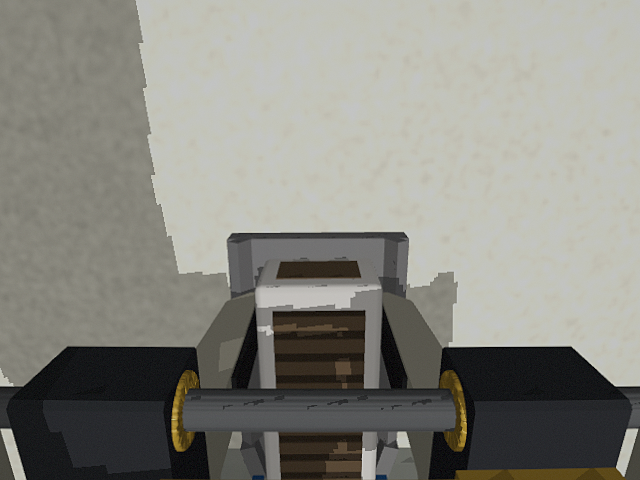

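Request:
arm_command(rows=[-0.4,0,0,0,0,-0.4,0,0,0,0,-0.4,-4,0,0,0,-0.4,-10,0,0,0,-0.4,-10,0,0,0,-0.4,-10,0,0,0,1,0,0,0,0,1,0,0,0,0,1,0,0,0,0,1,0,0,0,0], squeeze=30)

```text
t: 9.55
eef_pos: [0.5118, 0.0167, 0.0265]
eef_rot: [-180.0, -0.1, 175.0]
force: [-0.4, 0.6, -1.5]
gripper_width: 0.533
```

```bash
python3 - <<'E'
from h import *
p,d,c,W=snap("wrist","w6")
go(.4566,.3291,0.1,185.5)
z=W[...,2];e=w2e(W)
m=(z>.040)&(z<.054)&(abs(e[...,1])<.026)&(e[...,0]<-.05)
q=e[m];print("near end",np.percentile(q[:,0],[0,1]), "tcp",w2e(get_obs()["eef_pos"]))
E
```

```text
t 9.6 pos [0.5118 0.0167 0.0265] rot [-1.7999e+02 -6.0000e-02  1.7503e+02] F [ 0.4 -0.7 -1.3] w 0.531
  turn rad -0.1827 then shift mm [ 25.  316.2 -73.5]
near end [-0.12138357 -0.12058791] tcp [-0.06539852 -0.00075389]
```

View pics/w6.png

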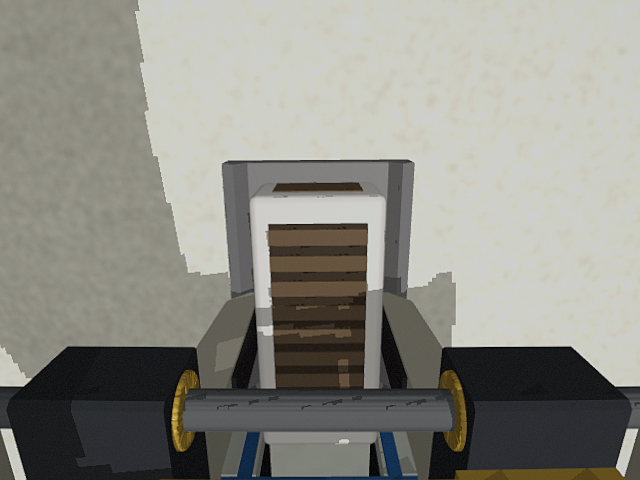

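Request:
arm_command(rows=[1,0,0,-20,0,1,0,0,-30,0,1,0,0,-30,0,1,0,0,-30,-0.09,1,0,0,0,-0.093,1,2,20,0,0,1,3,33,0,0,1,3,40,0,0,1,3,40,0,0,1,3,40,0,0,1,3,40,0,0,1,3,40,0,0,1,3,33,0,0,1,2,20,0,0,1,0,10,0,0,1,0,0,0,0,1,0,0,0,0])

```text
t: 11.3
eef_pos: [0.4575, 0.3268, 0.1363]
eef_rot: [-179.9, -0.0, -174.6]
force: [0.5, -1.2, -1.8]
gripper_width: 0.539
```

```bash
python3 - <<'E'
from h import *
p,d,c,W=snap("wrist","w7")
go(.4566,.3291,0.018,185.5)
z=W[...,2]
m=(z>.04)&(z<.056); 
n,l,s,cc=cv2.connectedComponentsWithStats(m.astype(np.uint8))
for k in range(1,n):
    if s[k,4]>200:
        P=W[l==k][:,:2].astype(np.float32); print(s[k],[np.round(a,4) for a in cv2.minAreaRect(P)])
m=(z>.068)&(z<.085)
n,l,s,cc=cv2.connectedComponentsWithStats(m.astype(np.uint8))
for k in range(1,n):
    if s[k,4]>200:
        P=W[l==k][:,:2].astype(np.float32); print("jar?",s[k],[np.round(a,4) for a in cv2.minEnclosingCircle(P)])
E
```

```text
t 11.35 pos [0.4577 0.3264 0.1364] rot [-1.7988e+02 -3.0000e-02 -1.7465e+02] F [-0.4 -0.1 -1.3] w 0.536
  turn rad -0.0026 then shift mm [  0.9   2.8 118.4]
[454   0  97  36 926] [array([0.3138, 0.4148]), array([0.0546, 0.0098]), np.float64(81.5721)]
[ 408  177   92   92 1751] [array([0.4272, 0.4029]), array([0.0365, 0.0629]), np.float64(57.6798)]
[ 131  178  108  170 4457] [array([0.4782, 0.2424]), array([0.1173, 0.0603]), np.float64(5.6381)]
[ 594  316   46   64 1200] [array([0.5061, 0.5395]), array([0.0174, 0.0482]), np.float64(66.7785)]
jar? [499   0  84  17 805] [array([0.3079, 0.4251]), np.float64(0.0215)]
jar? [ 424  190  103   96 7568] [array([0.4348, 0.4143]), np.float64(0.0287)]
jar? [621 340  19  46 563] [array([0.5096, 0.5368]), np.float64(0.0172)]
```

View pics/w7.png

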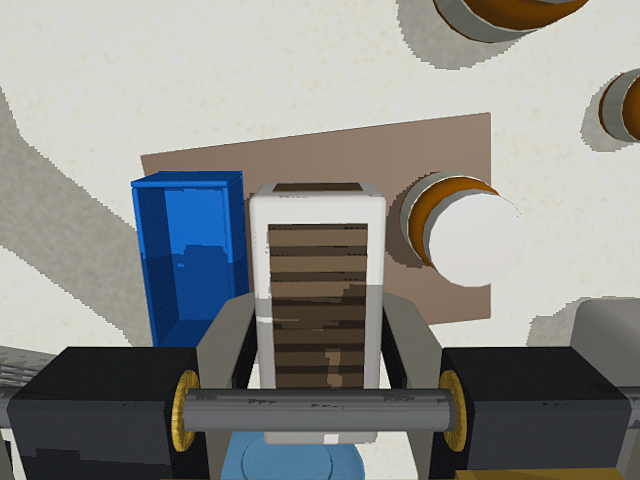

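Request:
arm_command(rows=[1,1,1,30,0,1,0,1,30,0,1,0,0,25,0,1,0,0,15,0,1,0,0,8,0,1,0,0,5,0,1,0,0,4,0,1,0,0,0,0])

```text
t: 12.15
eef_pos: [0.4563, 0.3305, 0.0199]
eef_rot: [180.0, 0.0, -174.5]
force: [0.8, 0.1, -2.0]
gripper_width: 0.533
```

```bash
python3 - <<'E'
from h import *
go(.457,.3278,0.018,185.5)
E
```

```text
t 12.15 pos [0.4563 0.3305 0.0199] rot [ 1.8000e+02  2.0000e-02 -1.7451e+02] F [ 0.8  0.1 -2. ] w 0.533
  turn rad -0.0002 then shift mm [-0.4 -2.8  1.9]
```

Request:
arm_command(rows=[1,0,-2.5,0,0,1,0,0,2,0,1,0,0,0,0,-0.3,0,0,0,0,-0.3,0,0,0,0,-0.3,0,0,0,0,-0.3,0,0,-10,0,-0.3,0,0,-30,0,-0.3,0,0,-40,0,-0.3,0,0,-40,0,-0.3,0,0,0,0])

```text
t: 13.25
eef_pos: [0.4596, 0.3307, 0.1441]
eef_rot: [179.6, 0.6, -174.5]
force: [-0.0, -0.3, -0.2]
gripper_width: 0.649
```

```bash
python3 - <<'E'
from h import *
p,d,c,W=snap("wrist","w8")
go(.4915,-.2893,0.16,107.8)
z=W[...,2]
for lo,hi in((.03,.046),(.044,.056),(.068,.085)):
  m=(z>lo)&(z<hi)
  n,l,s,cc=cv2.connectedComponentsWithStats(m.astype(np.uint8))
  for k in range(1,n):
    if s[k,4]>400:
        P=W[l==k][:,:2].astype(np.float32); print(lo,s[k],[np.round(a,4) for a in cv2.minAreaRect(P)],[np.round(a,4) for a in cv2.minEnclosingCircle(P)])
E
```

```text
t 13.3 pos [0.458  0.3296 0.1413] rot [ 179.77    0.37 -174.49] F [-1.3 -0.6 -0.9] w 0.65
  turn rad 1.3563 then shift mm [-599.5 -157.3  -18.7]
0.03 [438   0  84  34 651] [array([0.3142, 0.4122]), array([0.0513, 0.0082]), np.float64(77.2321)] [array([0.3102, 0.4131]), np.float64(0.0258)]
0.03 [ 610   64   30   74 1386] [array([0.3506, 0.5206]), array([0.0463, 0.0185]), np.float64(17.1504)] [array([0.3481, 0.5288]), np.float64(0.0233)]
0.03 [  275   151    77   157 11276] [array([0.4556, 0.3272]), array([0.1103, 0.05  ]), np.float64(6.0715)] [array([0.4558, 0.3276]), np.float64(0.0593)]
0.03 [396 167  77  84 753] [array([0.4256, 0.3982]), array([0.0279, 0.0642]), np.float64(61.2689)] [array([0.4322, 0.4102]), np.float64(0.0322)]
0.03 [135 168 103 126 880] [array([0.4496, 0.2607]), array([0.1075, 0.0494]), np.float64(38.7642)] [array([0.4651, 0.2414]), np.float64(0.0539)]
0.03 [ 137  180   60  155 1779] [array([0.4855, 0.2172]), array([0.1137, 0.024 ]), np.float64(17.4589)] [array([0.4823, 0.2274]), np.float64(0.0569)]
0.03 [ 573  299   67   47 1146] [array([0.4987, 0.5477]), array([0
[... 416 characters left out ...]
ay([0.4278, 0.403 ]), array([0.0373, 0.0625]), np.float64(59.2604)] [array([0.434 , 0.4132]), np.float64(0.0316)]
0.044 [586 308  54  40 703] [array([0.4974, 0.5444]), array([0.0186, 0.0449]), np.float64(47.6576)] [array([0.5036, 0.5512]), np.float64(0.0226)]
0.068 [490   0  73  13 554] [array([0.312 , 0.4252]), array([0.0058, 0.0382]), np.float64(6.4119)] [array([0.3093, 0.4249]), np.float64(0.0192)]
0.068 [ 414  182   99   95 7190] [array([0.4349, 0.4143]), array([0.0565, 0.0556]), np.float64(51.992)] [array([0.4349, 0.4144]), np.float64(0.0286)]
0.068 [609 324  31  47 855] [array([0.5003, 0.5376]), array([0.0096, 0.0289]), np.float64(66.0668)] [array([0.502 , 0.5416]), np.float64(0.0146)]
```

View pics/w8.png

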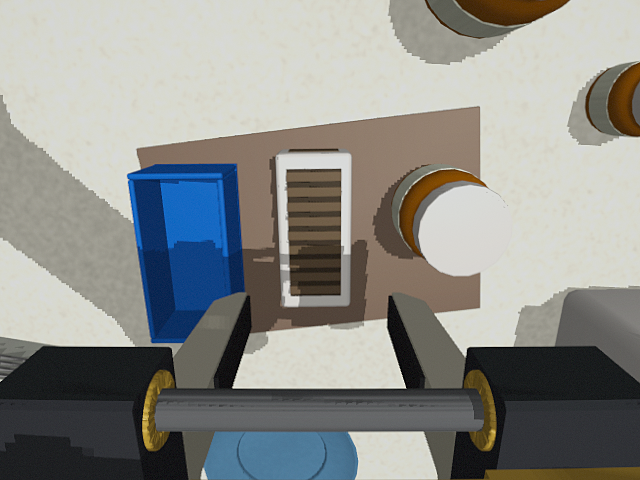

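The spent cartridge is at (0.4556, 0.3272), in the middle of the gap: 86.7 mm across the tub's frame, where 86.7 is ideal. In the wrist picture it stands clear of the tub and the jar on both sides. Next I'll go to the clean one.

Request:
arm_command(rows=[1,0,0,-20,0.13,1,0,0,-20,0.14,1,0,0,-20,0.14,1,0,0,0,0.14,1,0,0,0,0.14,1,0,0,0,0.14,1,0,0,0,0.14,1,0,0,0,0.14,1,0,0,0,0.14,1,0,0,0,0.11,1,0,0,0,0])

```text
t: 14.4
eef_pos: [0.4553, 0.3279, 0.1965]
eef_rot: [-179.9, 0.1, 107.6]
force: [0.2, -0.1, -0.1]
gripper_width: 0.007
```

Request:
arm_command(rows=[1,-20,-5,0,0,1,-40,-11,0,0,1,-44,-12,0,0,1,-44,-12,0,0,1,-44,-12,0,0,1,-44,-12,0,0,1,-44,-12,0,0,1,-44,-12,0,0,1,-44,-12,0,0,1,-44,-12,0,0,1,-44,-12,0,0,1,-44,-12,0,0,1,-44,-11,0,0,1,-40,-10,0,0,1,-20,0,0,0,1,0,0,0,0,1,0,0,0,0])

```text
t: 16.1
eef_pos: [0.4886, -0.294, 0.1968]
eef_rot: [-179.9, -0.1, 107.7]
force: [0.2, 0.6, 0.8]
gripper_width: 0.005
```

```bash
python3 - <<'E'
from h import *
p,d,c,W=snap("wrist","w9")
go(.4915,-.2893,0.16,107.8)
z=W[...,2]
for lo,hi in((.033,.046),(.11,.14)):
  m=(z>lo)&(z<hi)
  n,l,s,cc=cv2.connectedComponentsWithStats(m.astype(np.uint8))
  for k in range(1,n):
    if s[k,4]>200:
        P=W[l==k][:,:2].astype(np.float32); print(lo,s[k],[np.round(a,4) for a in cv2.minAreaRect(P)],[np.round(a,4) for a in cv2.minEnclosingCircle(P)])
E
```

```text
t 16.15 pos [ 0.4889 -0.2931  0.197 ] rot [-1.7996e+02 -1.5000e-01  1.0774e+02] F [-0.4  0.2 -0.3] w 0.007
  turn rad -0.001 then shift mm [ 2.8  3.6 37. ]
0.033 [ 496    0  144  104 1117] [array([ 0.6289, -0.1237]), array([0.0213, 0.1286]), np.float64(75.8525)] [array([ 0.6312, -0.1143]), np.float64(0.0644)]
0.033 [147 168  44  60 282] [array([ 0.3717, -0.3051]), array([0.0156, 0.0525]), np.float64(45.351)] [array([ 0.3664, -0.3104]), np.float64(0.0263)]
0.033 [113 178  54  64 715] [array([ 0.3451, -0.3313]), array([0.0265, 0.0537]), np.float64(42.7148)] [array([ 0.3545, -0.3226]), np.float64(0.027)]
0.033 [ 256  190  137   63 8110] [array([ 0.492 , -0.2928]), array([0.1105, 0.0505]), np.float64(16.6759)] [array([ 0.4917, -0.292 ]), np.float64(0.0592)]
0.033 [590 316  50  70 933] [array([ 0.7709, -0.3273]), array([0.0769, 0.0266]), np.float64(83.9412)] [array([ 0.7829, -0.3285]), np.float64(0.0386)]
0.033 [561 429  26  51 515] [array([ 0.799 , -0.4425]), array([0.0036, 0.0724]), np.float64(13.526)] [array([ 0.7994, -0.4424]), np.float64(0.0363)]
0.11 [ 300   44   49   54 2033] [array([ 0.4594, -0.1926]), array([0.0255, 0.0258]), np.float64(31.2365)] [array([ 0.4594, -0.1926]), np.float64(0.0132)]
```

View pics/w9.png

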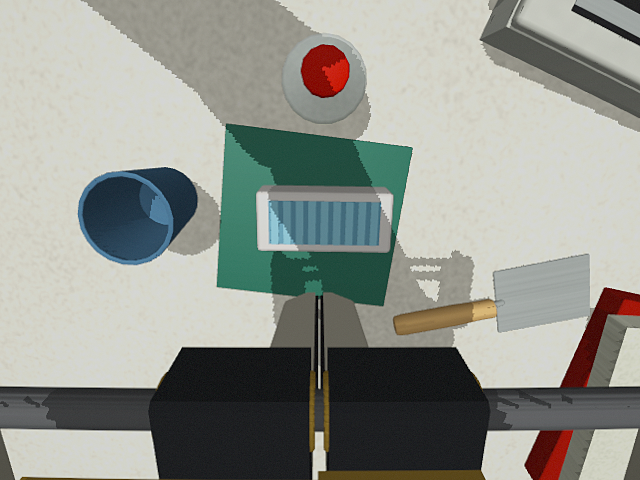

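The close crop area shows the pale-blue cartridge at (325,220), the bottle at (325,75), the mug at (135,215) and the spatula at (490,305). I'll check the bottle's profile at body height.

```bash
python3 - <<'E'
from h import *
c=imaging.calibration("wrist");c["camera_from_world"]=np.load("pics/w9T.npy")
for cam,f in(("wrist","w9"),("top","top0"),("scene","scene0")):
    cc=c if cam=="wrist" else imaging.calibration(cam)
    W=cloud(cam,None,np.load(f"pics/{f}.npy"),cc); z=W[...,2]
    r=np.hypot(W[...,0]-.4594,W[...,1]+.1917)
    for lo in np.arange(.05,.135,.01):
        k=(z>=lo)&(z<lo+.01)&(r<.045)
        if k.sum(): print(cam,lo.round(2),k.sum(),"r",np.percentile(r[k],[50,90,98]).round(4))
E
```

```text
wrist 0.06 33 r [0.029  0.0292 0.0293]
wrist 0.07 140 r [0.0279 0.0284 0.0286]
wrist 0.08 1938 r [0.0242 0.0267 0.0275]
wrist 0.09 1715 r [0.0187 0.0211 0.022 ]
wrist 0.1 251 r [0.0144 0.0153 0.0157]
wrist 0.11 13 r [0.0137 0.0138 0.0139]
wrist 0.12 1431 r [0.0093 0.0126 0.0136]
wrist 0.13 589 r [0.0086 0.0117 0.0128]
top 0.05 19 r [0.029  0.0294 0.0295]
top 0.06 27 r [0.0287 0.0293 0.0299]
top 0.07 42 r [0.0276 0.0288 0.0291]
top 0.08 113 r [0.0243 0.0272 0.0287]
top 0.09 105 r [0.0188 0.0222 0.0243]
top 0.1 31 r [0.0139 0.017  0.0172]
top 0.11 6 r [0.0139 0.0144 0.0145]
top 0.12 70 r [0.0097 0.0137 0.014 ]
top 0.13 31 r [0.0091 0.013  0.0137]
scene 0.05 57 r [0.0286 0.0304 0.0309]
scene 0.06 55 r [0.0282 0.0296 0.0313]
scene 0.07 71 r [0.0277 0.0297 0.0301]
scene 0.08 124 r [0.0244 0.0276 0.0288]
scene 0.09 88 r [0.0183 0.0213 0.0229]
scene 0.1 53 r [0.0128 0.0159 0.0173]
scene 0.11 17 r [0.0125 0.0137 0.0147]
scene 0.12 65 r [0.0114 0.0142 0.0154]
scene 0.13 27 r [0.0091 0.0135 0.0152]
```

```bash
python3 - <<'E'
from h import *
a=np.radians(17.2); u=np.array([-np.sin(a),np.cos(a)]); C=np.array([.492,-.2915])
go(*(C+.042*u),.020,107.2)
E
```

```text
t 16.15 pos [ 0.4889 -0.2931  0.197 ] rot [-1.7996e+02 -1.5000e-01  1.0774e+02] F [-0.4  0.2 -0.3] w 0.007
  turn rad 0.0094 then shift mm [ 42.6   3.4 177. ]
```

Request:
arm_command(rows=[1,22,2,0,0.009,1,20,1.5,0,0,1,0,0,35,0,1,0,0,40,0,1,0,0,40,0,1,0,0,35,0,1,0,0,15,0,1,0,0,10,0,1,0,0,0,0,1,0,0,0,0])

```text
t: 17.15
eef_pos: [0.4806, -0.2534, 0.0235]
eef_rot: [179.9, 0.0, 107.2]
force: [-0.4, -0.3, -0.5]
gripper_width: 0.007
```

```bash
python3 - <<'E'
from h import *
a=np.radians(17.2); u=np.array([-np.sin(a),np.cos(a)]); C=np.array([.492,-.2915])
go(*(C+.004*u),.020,107.2)
snap("wrist","w10")
E
```

```text
t 17.15 pos [ 0.4806 -0.2534  0.0235] rot [1.7994e+02 4.0000e-02 1.0715e+02] F [-0.4 -0.3 -0.5] w 0.007
  turn rad -0.0008 then shift mm [-35.7  -0.4   3.5]
```

View pics/w10.png

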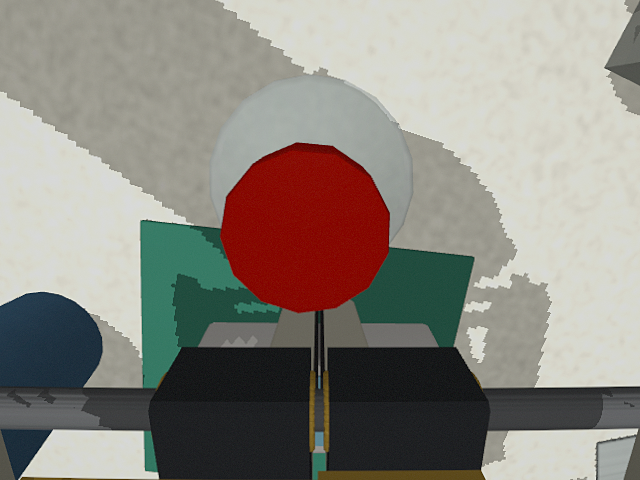

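Request:
arm_command(rows=[1,0,0,5,0,1,-6,0,0,0,1,-6,0,0,0,1,-6,0,0,0,1,-6,0,0,0,1,-6,0,0,0,1,-6,0,0,0,1,0,0,0,0,1,0,0,0,0,1,15,0,0,0,1,0,0,-40,0,1,0,0,-50,0,-0.6,0,0,-50,-0.12,-0.6,0,0,-50,-0.15,-0.6,0,0,0,0,-0.6,0,0,0,0])

```text
t: 18.8
eef_pos: [0.4864, -0.274, 0.2088]
eef_rot: [179.9, 0.1, 122.5]
force: [0.4, 0.4, -0.7]
gripper_width: 0.301
```

```bash
python3 - <<'E'
from h import *
p,d,c,W=snap("wrist","w11")
z=W[...,2]
for lo,hi in((.033,.046),(.11,.14)):
  m=(z>lo)&(z<hi)
  n,l,s,cc=cv2.connectedComponentsWithStats(m.astype(np.uint8))
  for k in range(1,n):
    if s[k,4]>200:
        P=W[l==k][:,:2].astype(np.float32); print(lo,s[k],[np.round(a,4) for a in cv2.minAreaRect(P)])
P,D,c,W=snap("top","t11"); z=W[...,2]
m=(z>.033)&(z<.046); m[:,:425]=0;m[:,490:]=0;m[:225]=0;m[300:]=0
n,l,s,cc=cv2.connectedComponentsWithStats(m.astype(np.uint8))
for k in range(1,n):
    if s[k,4]>200:
        Q=W[l==k][:,:2].astype(np.float32); print("top",s[k],[np.round(a,4) for a in cv2.minAreaRect(Q)])
go(.5,-.317,.2,197)
E
```

```text
0.033 [ 511    0  129  228 2027] [array([ 0.6245, -0.1099]), array([0.0833, 0.1872]), np.float64(53.5785)]
0.033 [153 146  38  66 235] [array([ 0.3704, -0.3049]), array([0.0173, 0.0542]), np.float64(48.3911)]
0.033 [115 152  52  66 690] [array([ 0.3479, -0.3319]), array([0.0283, 0.0537]), np.float64(53.1729)]
0.033 [ 236  232  134   81 6610] [array([ 0.5011, -0.3234]), array([0.1101, 0.0501]), np.float64(17.0393)]
0.11 [ 333   90   46   48 1721] [array([ 0.4593, -0.1925]), array([0.0257, 0.0257]), np.float64(32.2592)]
top [451 239  26  43 559] [array([ 0.5009, -0.3191]), array([0.1092, 0.0498]), np.float64(17.162)]
t 18.9 pos [ 0.4852 -0.273   0.2062] rot [-1.7992e+02 -1.6000e-01  1.2252e+02] F [ 0.4 -0.2 -0.8] w 0.384
  turn rad -1.2999 then shift mm [ -1.3 -46.4   6.2]
```

View pics/w11.png

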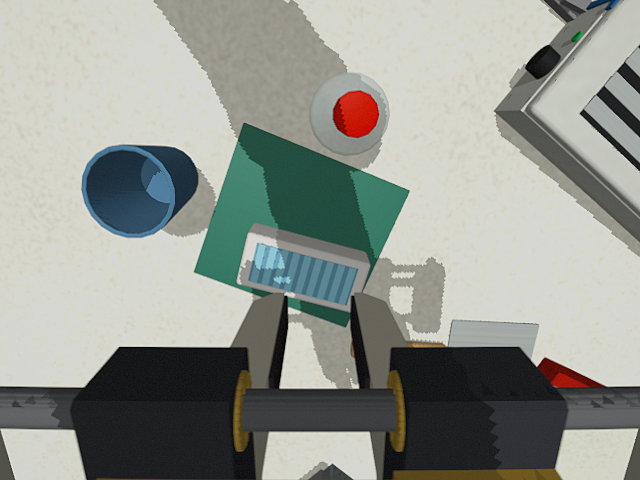

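Request:
arm_command(rows=[-0.6,0,0,0,-0.144,-0.6,0,0,0,-0.144,-0.6,0,0,0,-0.144,-0.6,0,0,0,-0.144,-0.6,0,0,0,-0.144,-0.6,0,0,0,-0.144,-0.6,0,0,0,-0.144,-0.6,0,0,0,-0.144,-0.6,0,0,0,-0.146,-0.6,0,0,0,0])

```text
t: 19.9
eef_pos: [0.485, -0.2733, 0.2054]
eef_rot: [179.8, -0.2, -163.1]
force: [0.1, 0.3, 0.0]
gripper_width: 0.8
```

```bash
python3 - <<'E'
from h import *
go(.501,-.3215,.018,197.1)
E
```

```text
t 19.9 pos [ 0.485  -0.2733  0.2054] rot [ 1.7979e+02 -1.7000e-01 -1.6312e+02] F [0.1 0.3 0. ] w 0.8
  turn rad -0.0038 then shift mm [ -1.1 -50.8 187.4]
```

Request:
arm_command(rows=[-0.6,-1,-25,0,0,-0.6,0,-26,10,0,-0.6,0,0,40,0,-0.6,0,0,45,0,-0.6,0,0,40,0,-0.6,0,0,25,0,-0.6,0,0,15,0,-0.6,0,0,9,0,-0.6,0,0,0,0,-0.6,0,0,0,0])

```text
t: 20.9
eef_pos: [0.5027, -0.3229, 0.0246]
eef_rot: [-179.9, 0.1, -163.1]
force: [0.4, -0.5, -0.7]
gripper_width: 0.798
```

```bash
python3 - <<'E'
from h import *
go(.501,-.3215,.018,197.1)
snap("wrist","w12")
E
```

```text
t 20.9 pos [ 0.5027 -0.3229  0.0246] rot [-1.7991e+02  7.0000e-02 -1.6312e+02] F [ 0.4 -0.5 -0.7] w 0.798
  turn rad -0.0039 then shift mm [1.2 1.8 6.6]
```

View pics/w12.png

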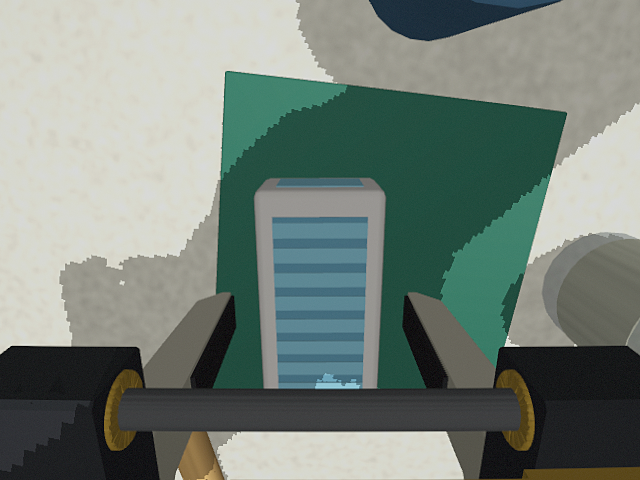

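Request:
arm_command(rows=[-0.6,1,0,6.5,0,-0.6,0,0,0,0,1,0,0,0,0,1,0,0,0,0,1,0,0,0,0,1,0,0,0,0,1,0,0,0,0,1,0,0,0,0], squeeze=30)

```text
t: 21.75
eef_pos: [0.501, -0.3228, 0.0173]
eef_rot: [-180.0, 0.0, -163.1]
force: [-0.1, 0.8, 1.3]
gripper_width: 0.536
```

```bash
python3 - <<'E'
from h import *
go(*e2w(-.062,-.001),.16,175.2)
snap("wrist","w13")
E
```

```text
t 21.75 pos [ 0.501  -0.3228  0.0173] rot [-1.7999e+02  1.0000e-02 -1.6309e+02] F [-0.1  0.8  1.3] w 0.536
  turn rad 0.379 then shift mm [  14.3  339.  -142.7]
```

Request:
arm_command(rows=[1,0,0,-20,0,1,0,0,-45,0,1,0,0,-50,0,1,0,0,-45,0.1,1,0,0,0,0.14,1,0,0,0,0.139,1,1,20,0,0,1,2,38,0,0,1,2,42,0,0,1,2,42,0,0,1,2,42,0,0,1,2,42,0,0,1,2,40,0,0,1,1,35,0,0,1,0,25,0,0,1,0,13,0,0,1,0,0,0,0,1,0,0,0,0])

```text
t: 23.6
eef_pos: [0.5151, 0.0145, 0.177]
eef_rot: [-179.9, -0.0, 175.1]
force: [-0.4, -0.7, -2.5]
gripper_width: 0.534
```

```bash
python3 - <<'E'
from h import *
p,d,c,W=snap("wrist","w14")
go(*e2w(-.062,-.001),.0275,175.2)
z=W[...,2];o=get_obs()["eef_pos"]
m=(z>o[2]+.010)&(z<o[2]+.032)
n,l,s,cc=cv2.connectedComponentsWithStats(m.astype(np.uint8))
for k in range(1,n):
    if s[k,4]>1000: Q=W[l==k]; r=cv2.minAreaRect(Q[:,:2].astype(np.float32)); print(s[k],[np.round(a,4) for a in r],w2e(np.array(r[0])).round(4), np.median(Q[:,2]))
print(w2e(o))
E
```

```text
t 23.65 pos [0.5151 0.0139 0.177 ] rot [-1.7990e+02 -2.0000e-02  1.7503e+02] F [-1.  -0.3 -1.2] w 0.536
  turn rad -0.003 then shift mm [  0.2   2.2 149.5]
[  209   191   221   197 27490] [array([0.5003, 0.0154]), array([0.0805, 0.0809]), np.float64(85.352)] [-0.0767 -0.003 ] 0.1990123839348083
[ 262  431  115   15 1574] [array([0.565 , 0.0098]), array([0.05, 0.01]), np.float64(84.7667)] [-0.0117 -0.0032] 0.19827693760107687
[-0.06180695 -0.00324305]
```

View pics/w14.png

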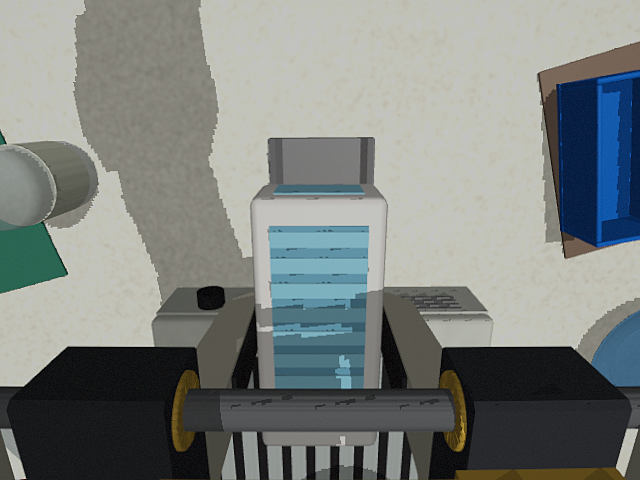

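Request:
arm_command(rows=[1,6,2,0,0,1,0,0,30,0,1,0,0,40,0,1,0,0,35,0,1,0,0,20,0,1,0,0,12,0,1,0,0,5,0,1,0,0,0,0,1,0,0,0,0])

```text
t: 24.55
eef_pos: [0.5104, 0.0186, 0.0361]
eef_rot: [180.0, 0.1, 175.2]
force: [-0.3, -0.4, -1.1]
gripper_width: 0.534
```

```bash
python3 - <<'E'
from h import *
p,d,c,W=snap("wrist","w15")
go(*e2w(-.062,-.001),.0275,175.2)
E
```

```text
t 24.6 pos [0.5104 0.0187 0.0362] rot [1.7998e+02 1.4000e-01 1.7519e+02] F [-0.1  0.3 -1.1] w 0.534
  turn rad -0.0002 then shift mm [-4.9 -2.1  8.7]
```

View pics/w15.png

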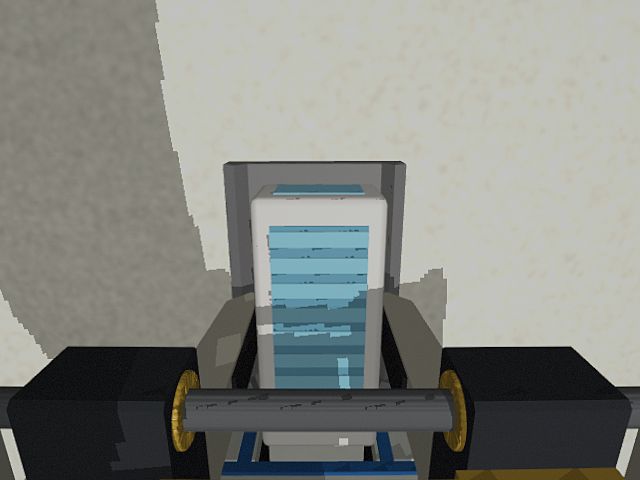

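Request:
arm_command(rows=[1,0,-2,0,0,1,0,0,5,0,1,0,0,4,0,1,0,0,0,0,1,0,0,0,0])

```text
t: 25.1
eef_pos: [0.5095, 0.0167, 0.026]
eef_rot: [-180.0, 0.0, 175.2]
force: [0.9, -0.6, -0.6]
gripper_width: 0.535
```

```bash
python3 - <<'E'
from h import *
p,d,c,W=snap("wrist","w16")
go(*e2w(-.02,-.001),.0265,175.2)
E
```

```text
t 25.15 pos [0.5094 0.0167 0.026 ] rot [-1.800e+02  1.000e-02  1.752e+02] F [-0.3 -0.3 -1.2] w 0.534
  turn rad -0.0 then shift mm [-47.7  -0.1  -0.5]
```

View pics/w16.png

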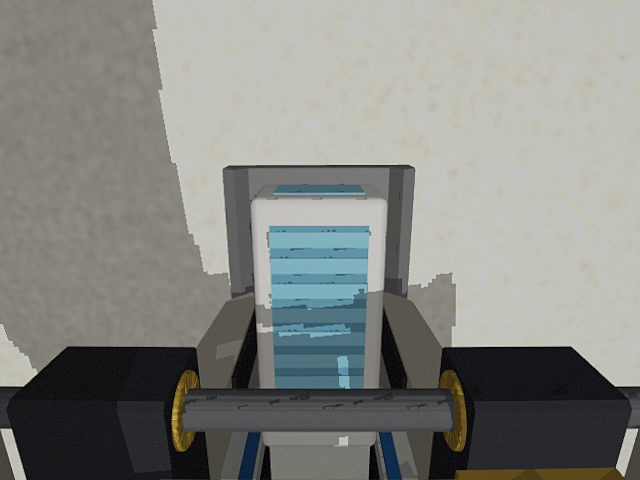

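Request:
arm_command(rows=[1,-6,0,0,0,1,-8,0,0,0,1,-8,0,0,0,1,-8,0,0,0,1,-8,0,0,0,1,-6,0,0,0,1,0,0,0,0])

```text
t: 25.85
eef_pos: [0.5544, 0.0129, 0.0261]
eef_rot: [-180.0, 0.1, 175.2]
force: [-0.0, 0.2, -2.2]
gripper_width: 0.535
```

```bash
python3 - <<'E'
from h import *
p,d,c,W=snap("wrist","w17")
go(*e2w(-.1,-.001),.1,175.2)
E
```

```text
t 25.9 pos [0.5537 0.0131 0.0261] rot [-1.800e+02  3.000e-02  1.752e+02] F [ 0.9  0.1 -1.2] w 0.538
  turn rad -0.0001 then shift mm [ 76.7  -0.1 -73.9]
```

View pics/w17.png

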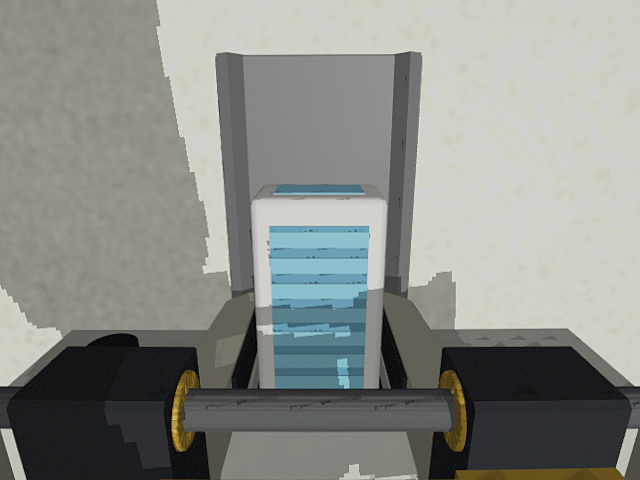

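Request:
arm_command(rows=[-0.3,0,0,0,0,-0.3,0,0,0,0,-0.3,0,0,0,0,-0.3,0,0,-15,0,-0.3,0,0,-35,0,1,15,0,0,0,1,20,0,0,0,1,25,0,0,0,1,20,0,0,0,1,0,0,0,0,1,0,0,0,0,1,0,0,20,0,1,0,0,20,0,1,0,0,12,0,1,0,0,0,0,1,0,0,0,0])

```text
t: 27.5
eef_pos: [0.4742, 0.0197, 0.0242]
eef_rot: [-180.0, 0.0, 175.2]
force: [0.1, 0.8, 1.3]
gripper_width: 0.007
```

```bash
python3 - <<'E'
from h import *
p,d,c,W=snap("wrist","w18")
go(*e2w(-.0155,-.001),.024,175.2);print(w2e(get_obs()["eef_pos"]))
E
```

```text
t 27.55 pos [0.4743 0.0197 0.0245] rot [1.8000e+02 7.0000e-02 1.7519e+02] F [0.5 0.5 1.2] w 0.002
  turn rad -0.0002 then shift mm [-87.5  -0.1   0.5]
[-0.10296473 -0.00091101]
```

View pics/w18.png

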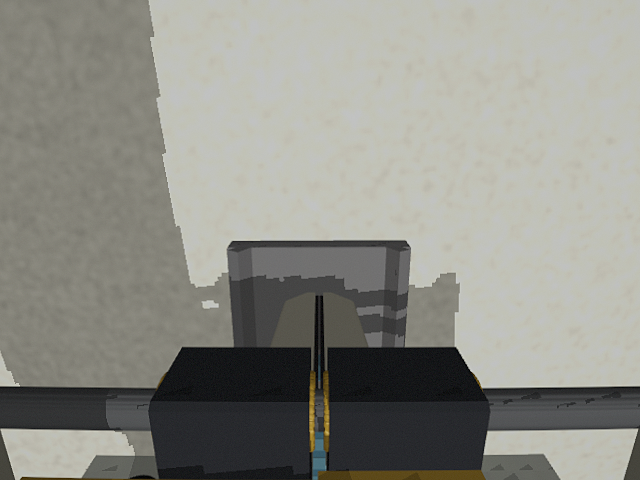

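Request:
arm_command(rows=[1,-6,0,0,0,1,-8,0,0,0,1,-8,0,0,0,1,-8,0,0,0,1,-8,0,0,0,1,-8,0,0,0,1,-8,0,0,0,1,-8,0,0,0,1,-8,0,0,0,1,-7,0,0,0,1,0,0,0,0,1,0,0,0,0])

```text
t: 28.75
eef_pos: [0.543, 0.0138, 0.0226]
eef_rot: [-180.0, -0.9, 175.2]
force: [-8.8, 0.6, 3.1]
gripper_width: 0.003
```

```bash
python3 - <<'E'
from h import *
go(*e2w(-.0155,-.001),.024,175.2);print(w2e(get_obs()["eef_pos"]))
snap("wrist","w19")
E
```

```text
t 28.75 pos [0.543  0.0138 0.0226] rot [-179.95   -0.92  175.24] F [-8.8  0.6  3.1] w 0.003
  turn rad 0.0007 then shift mm [-18.5   0.1  -1.4]
[-0.03398395 -0.0010669 ]
```

View pics/w19.png

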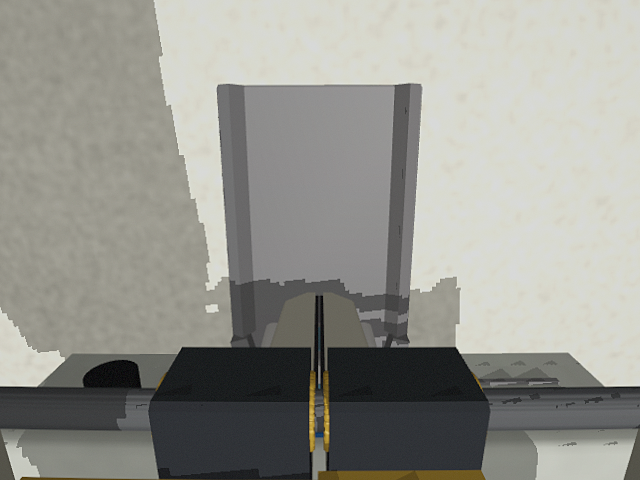

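Request:
arm_command(rows=[1,-6,0,0,0,1,-6,0,0,0,1,-6,0,0,0,1,-3,0,0,0,1,0,0,0,0,1,0,0,0,0])

```text
t: 29.4
eef_pos: [0.5612, 0.0124, 0.0219]
eef_rot: [-180.0, -1.3, 175.2]
force: [-11.5, 0.9, 3.5]
gripper_width: 0.006
```

```bash
python3 - <<'E'
from h import *
go(*e2w(-.0155,-.001),.024,175.2);print(w2e(get_obs()["eef_pos"]))
E
```

```text
t 29.4 pos [0.5612 0.0124 0.0219] rot [-179.95   -1.26  175.24] F [-11.5   0.9   3.5] w 0.006
  turn rad 0.0008 then shift mm [-0.3 -0.  -2.1]
[-0.01582059 -0.00095764]
```

Request:
arm_command(rows=[1,-1,0,0,0,1,0,0,0,0,1,5,0,0,0,1,8,0,0,0,1,10,0,0,0,1,10,0,0,0,1,12,0,0,0,1,15,0,0,0,1,20,0,0,0,1,0,0,-30,0,1,0,0,-50,0,1,0,0,-50,0,1,0,0,-40,0,1,0,0,0,0,1,0,0,0,0])

```text
t: 30.9
eef_pos: [0.4936, 0.0182, 0.1954]
eef_rot: [180.0, 0.3, 175.2]
force: [0.2, 0.6, -1.2]
gripper_width: 0.005
```

```bash
python3 - <<'E'
from h import *
p,d,c,W=snap("wrist","w20")
z=W[...,2];e=w2e(W)
m=(z>.040)&(z<.054)&(abs(e[...,1])<.035)&(e[...,0]<-.001)&(e[...,0]>-.1)
n,l,s,cc=cv2.connectedComponentsWithStats(m.astype(np.uint8));m=l==1+s[1:,4].argmax()
q=e[m];print("fresh x",np.percentile(q[:,0],[0,1,99]),"y",np.percentile(q[:,1],[1,50,99]))
o=get_obs();print(o["t"],o["eef_pos"])
snap("top","t20");snap("scene","s20")
E
```

```text
fresh x [-0.024855   -0.02481057 -0.00134941] y [-0.00453391 -0.00119299  0.00736967]
30.95 [0.49247502 0.01821891 0.19404896]
```

View pics/w20.png

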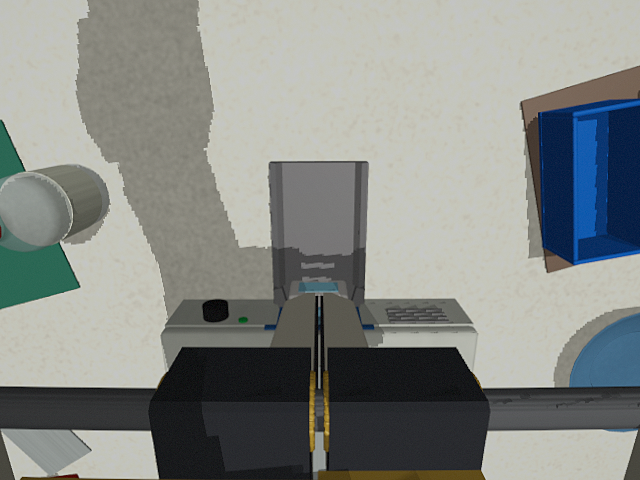

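View pics/s20.png

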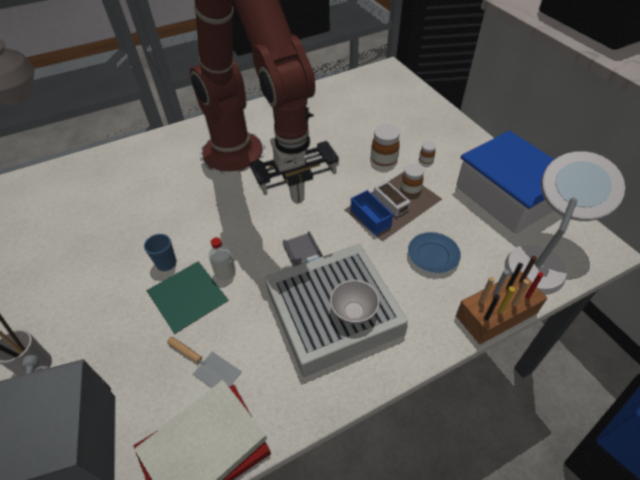

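View pics/t20.png

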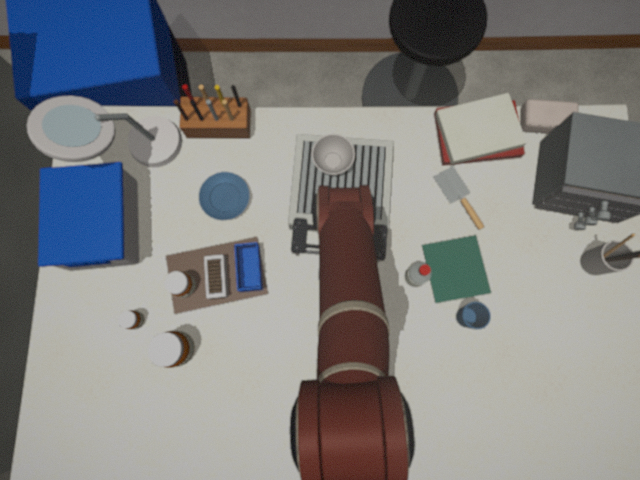

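The clean cartridge stands about 25 mm out of the mouth, so the catch holds it. The spent one lies in the gap at (215,276) in the top view, and everything else is where it was. Handing in.

```bash
python3 - <<'E'
from h import *
for f in("top0","t20"):
    W=cloud("top",None,np.load(f"pics/{f}.npy")); z=W[...,2]
    for b,lo,hi in(((230,235,270,300),.03,.06),((160,260,200,300),.065,.085),((405,255,435,290),.115,.15),((450,290,495,330),.07,.1),((205,250,229,305),.03,.05)):
        m=np.zeros(z.shape,bool);m[b[1]:b[3],b[0]:b[2]]=1;m&=(z>lo)&(z<hi)
        if m.sum()>20: print(f,b,np.round(cv2.minAreaRect(W[m][:,:2].astype(np.float32))[0],4))
print(bot.hand_in())
E
```

```text
top0 (230, 235, 270, 300) [0.4795 0.2439]
top0 (160, 260, 200, 300) [0.433  0.4159]
top0 (405, 255, 435, 290) [ 0.459  -0.1889]
top0 (450, 290, 495, 330) [ 0.3536 -0.3194]
t20 (230, 235, 270, 300) [0.4796 0.2441]
t20 (160, 260, 200, 300) [0.4331 0.4165]
t20 (405, 255, 435, 290) [ 0.459  -0.1893]
t20 (450, 290, 495, 330) [ 0.3534 -0.3197]
t20 (205, 250, 229, 305) [0.4557 0.328 ]
the job is handed in; nothing more can be done
None
```

The filter swap is done and handed in at about 31 s of the 72 s allowed.

- **Spent cartridge:** I pressed it in, the catch let go, and I drew it out and laid it flat between the jar and the tub. It sits at (0.456, 0.327), within about 1 mm of mid-gap, and is well clear of both.
- **Clean cartridge:** The gripper's body would have hit the bottle in a straight grasp, so I first slid the cartridge about 29 mm sideways on its mat. I then set it on the ledge, slid it into the bay and pushed its near end past the catch point. After I let go, its near end stands 24.9 mm out of the mouth, and 25 mm means the catch is holding it.
- **Everything else:** The tub, jar, bottle and mug measure within 1 mm of where they started. The bowl, plate and spatula look unmoved in the pictures, but I did not measure them.
- **Disagreements and forces:** The top and wrist cameras differed by 2–3 mm on the bay's sideways position and depth, so I used a value in between. The highest force I read on the wrist was about 14 N, against the 120 N limit.

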